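Lock the loose wind turbine into the model town

TASK

Three model wind turbines stand in bayonet sockets on the school's model town board, but one was only dropped into its socket: it stands a little higher than the other two and its rotor faces a quarter turn away from theirs. Push that turbine straight down against the spring in its socket, turn it a quarter turn clockwise (seen from above) so that its rotor faces roughly the same way as the others, and let go so that it rises into its locked seat. Leave the loose grey tower block and the low grey ruin standing where they are.

Things in the scene. Friction and masses are not known exactly. Their poses are not given: they have to be found in the camera images.
- turbine_head (a point): Centre of the unlocked turbine's head: white box 56 long (own x), 28 wide (y), 30 mm tall, on its tower's axis. Grasp across the 28 mm. +x points to the rotor: blade plane 43 mm out, blades 50 mm, one hanging down, two reaching 28 mm above this point. Loose, 180 g; lugs at its foot's +y and -y. Two locked, fixed lookalikes stand at least 14 cm away.
- socket_top (a point): Top centre of its fixed grey socket (72 mm wide); z up; lug slots at +x, -x. Head is now 113 mm above, its x about 90 deg counter-clockwise of the socket's x. Lugs clear when pushed down 14 mm; bottom at 22, so push 18 (spring 3 to 6 N). Held down, turn clockwise until head x points along socket x (10 deg either way will do; a stop lies beyond). Let go: it rises and locks, head 105 mm above.
- tower_block: Loose grey card tower block, 50 x 50 x 93 mm, white windows; origin at the centre of its underside. Bystander.
- ruin: Loose low grey ruined building, 50 x 80 x 46 mm; origin at the centre of its underside. Bystander.
There are look-alikes about, which are no part of the job. Leave any red look-alike of the part that bears turbine_head alone.

How it is judged:
By the outcome, as a careful person would: the job done as asked, in the order asked, and still so for the second after the job is handed in, with the robot touching nothing.
It also fails if it takes over 40 s, if anything falls off the work surface, if the arm or the gripper's body presses on something with over 40 N, if the wrist force passes 120 N, or if a joint passes its speed limit or range.

ROBOT

A 6-joint arm with a two-finger parallel gripper is mounted at the origin on the work surface. World frame = base frame: x ahead of the robot, y to its left, z up, the work surface at z = 0. Lengths are in mm, angles in rad, forces in N, time in s.
With the tool pointing down it reaches from about 325 to 925 mm from the base axis. Payload 3.1 kg.
Tool frame: the origin (TCP) lies at the very end of the fingers, on their centre line; the grasp point (between the pads) lies 19 mm behind it; x points along the fingers, z is the direction in which the jaws open and shut, and the axes are right-handed (so a half turn about x gives the same grasp; the last joint's range is limited). The gripper opens to 85 mm and grips with 20 to 120 N. Pads are 22 mm wide; open, the fingers measure 114 mm over their backs; the gripper's body (76 mm by 85 mm) begins 54 mm behind the grasp point. The pads swing forward as they close: fully open they stand 13 mm farther back than shut.
Start: joints at [1.022, 0.217, 1.613, -0, 1.311, -0.112], TCP at [264.385, 566.339, 231.3] pointing down, gripper open.
Joint ranges: [-2.75, 2.75], [-0.78, 2.1], [0.31, 2.55], [-1.13, 4.27], [0.13, 2.63], [-2.58, 2.58]. Speed limits (rad/s): [2.79, 2.79, 3.14, 3.14, 3.14, 3.14].

INTERFACE

Orientations are given as a unit quaternion [w, x, y, z].
In Python, from cell import readout, optics, order gives the robot as it stands.
- The arm moves only by the tool step_arm, never from a script. Its arguments are lists of equal length, an entry for each row: "xyz": the shift along the tool's x, y, z in cm, a list of three; "turn": the turn, a rotation vector about the tool's x, y, z in rad, a list of three; "hand": the finger opening in cm, from 0 to 8.54. In form: {"xyz": [[dx, dy, dz], ...], "turn": [[wx, wy, wz], ...], "hand": [hand, ...]}. A call has 1 to 10 rows; each row is the pose to reach, as a shift and turn from the pose measured when the call began, along the tool's axes at that moment; what a row does not reach only later rows make up. A row lasts 1/8 s, in which the tool goes at most 62.5 mm and 10.7 degrees, less where a joint would pass 70% of its speed; a pose out of reach is approached as far as the arm can. A call with a gripper value outside its range is refused whole. The fingers move at their own pace and stop on an object; "grip_force" is the grip in N (left out, the last holds). Time passes only in rows, so rows that repeat a pose let the fingers close. It gives the time, the measured TCP pose, the force and the opening at its end, in the units of the state.
- readout.observe(): the state, without advancing time (a new reading comes with each control period).
- optics.camera(name): name is "scene" or "top" or "wrist"; returns the picture (420x560x3 uint8, red, green, blue); there is no depth.
- optics.camera_model(name): a dict with "camera_matrix" (3x3 intrinsics, pixels), "eye" and "orientation" of the camera in the world; the wrist camera has in their place "mount" (4x4, takes a point from camera to tool coordinates, whose origin is the TCP and whose axes are the tool frame's). Camera axes: x right, y down, z forward; pixel columns grow to the right and rows downward; lengths in mm; the calibration is good to about 2 mm. A picture is of the moment at which its call begins: read the wrist's pose just before it. camera_model takes no time and is no camera call.
- order.sign_off(): hands the job in, once; it reports no verdict.
Trained networks look in the newest picture that a camera, given by its name, has taken for a name from the list of things; names that differ only in an ending like _2 or _b are one class to them, and where a whole thing is asked for, a point or a joint stands for the part that bears it (a point fixed in the world has none). Each returns a list of dicts, best first, with "score" (0 to 1); they miss things now and then, are a little off and sometimes report something else, mostly with a low value. They report only what shows in the picture. A call takes as long as a camera call. They do not tell look-alikes from the thing itself.
- optics.boxes_of(query, camera): "pixel" ([row, column] in pixels, amid what is visible of it).
- optics.cut_out(query, camera): "pixels" (420x560 bool, what is visible of it) and "pixel" ([row, column] in pixels, amid what is visible of it).
The state is a dict: "time": time; "joints": joint angles; "qvel": joint speeds; "joint_torque": joint torques, N m; "ee_pos": TCP position; "eef_rot": TCP orientation; "ft_force": force on the tool from outside, world axes, zero at the start; "ft_torque": the same for the moment, N m; "gripper_width": opening from 0.0 (shut) to 1.0 (fully open).
Only numpy, scipy, OpenCV 4.12 (cv2) and the standard library are available. Lean on these libraries where they do the work, as an engineer would, in place of code of your own. Each camera call takes 0.05 s, during which the arm holds its last target.

## Working session

There is one attempt and no reset: what is moved stays moved. The work goes in short steps, Python scripts to look and compute and a tool call to move; the robot and the scene stay as the last step left them, time stands still between calls to the robot, and variables do not carry over. Pictures are saved under pics/ and viewed, and the job is handed in when it is done.

Besides the shell and the picture viewer there is one more tool, called as name(argument=value, ...) on one line, values as JSON. step_arm: Moves the arm, as the interface text tells. Its arguments: {"type":"object","properties":{"xyz":{"type":"array","items":{"type":"array","items":{"type":"number"}}},"turn":{"type":"array","items":{"type":"array","items":{"type":"number"}}},"hand":{"type":"array","items":{"type":"number"}},"grip_force":{"type":"number"}},"required":["xyz","turn","hand"]}

```bash
mkdir -p pics; ls; python3 - <<'E'
from cell import readout, optics
import cv2
s=readout.observe(); print(s)
for n in ["scene","top","wrist"]:
    im=optics.camera(n); cv2.imwrite(f"pics/{n}0.png",im[:,:,::-1])
    m=optics.camera_model(n); print(n,m)
    for q in ["turbine_head","socket_top","tower_block","ruin"]:
        try: print(q,[(round(d['score'],2),[round(float(v)) for v in d['pixel']]) for d in optics.boxes_of(q,n)])
        except Exception as e: print(q,e)
E
```

```text
pics
{'time': 0.0, 'joints': array([ 1.02182312e+00,  2.17725027e-01,  1.61495019e+00, -3.28618435e-06,
        1.31128051e+00, -1.12187223e-01]), 'qvel': array([-0.00103252,  0.00078801,  0.00016465, -0.00112272, -0.00028247,
       -0.00075192]), 'joint_torque': array([-3.12452958e-04, -3.96842051e+01, -3.03853834e+01, -1.82826770e-04,
        9.64553707e-03,  1.79274153e-06]), 'ee_pos': array([263.93793885, 565.63353586, 229.97794816]), 'eef_rot': array([ 0.59570335, -0.38016093,  0.59720345,  0.37942487]), 'ft_force': array([ 0.39026462, -0.06086239,  0.32424058]), 'ft_torque': array([0.03467718, 0.04244138, 0.02990419]), 'gripper_width': 0.9986742086433207}
scene {'camera_matrix': array([[399.8758069 ,   0.        , 277.70723797],
       [  0.        , 399.8758069 , 209.4730727 ],
       [  0.        ,   0.        ,   1.        ]]), 'eye': array([1345.78694099, -164.60896326,  954.30386178]), 'orientation': array([-0.2600169 ,  0.63754333,  0.67412358, -0.26737075])}
turbine_head [(0.94, [193, 272]), (0.53, [226, 272])]
socket_top [(0.83, [226, 272])]
tower_block [(0.61, [185, 3
[... 372 characters left out ...]
 423]), (0.59, [230, 294])]
socket_top [(0.56, [238, 300])]
tower_block [(0.4, [165, 263])]
ruin [(0.91, [166, 264])]
wrist {'camera_matrix': array([[367.82798132,   0.        , 283.80394079],
       [  0.        , 367.82798132, 204.97492361],
       [  0.        ,   0.        ,   1.        ]]), 'mount': array([[ 1.28350544e-03, -2.67539999e-01,  9.63545900e-01,
        -1.41682453e+02],
       [-5.04192712e-04, -9.63546744e-01, -2.67539562e-01,
         6.78349375e+01],
       [ 9.99999049e-01, -1.42424337e-04, -1.37160921e-03,
         5.83271558e-01],
       [ 0.00000000e+00,  0.00000000e+00,  0.00000000e+00,
         1.00000000e+00]])}
turbine_head []
socket_top []
tower_block []
ruin []
```

View pics/scene0.png

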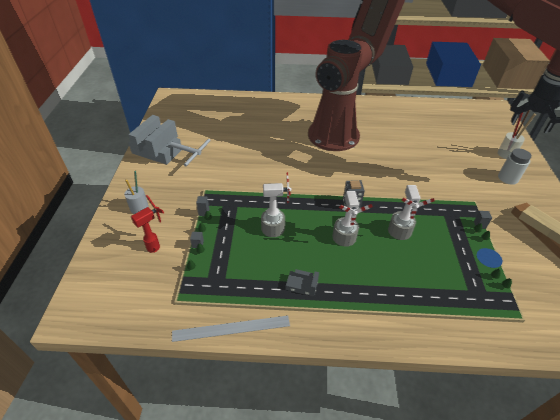

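View pics/top0.png

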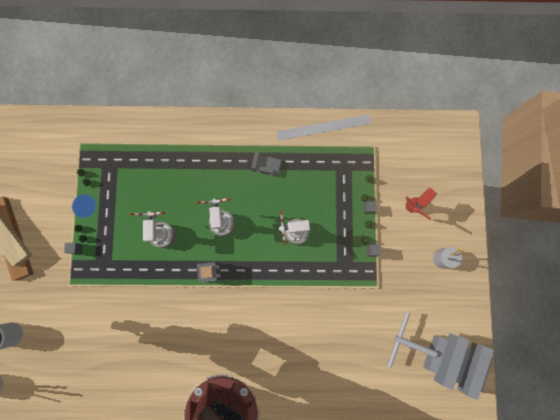

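```bash
python3 - <<'E'
import cv2
a=cv2.imread('pics/scene0.png')[140:310,200:400]; cv2.imwrite('pics/sc_z.png',cv2.resize(a,None,fx=3.5,fy=3.5,interpolation=2))
a=cv2.imread('pics/top0.png')[120:290,210:450]; cv2.imwrite('pics/tp_z.png',cv2.resize(a,None,fx=3.3,fy=3.3,interpolation=2))
E
```

```text
(no output)
```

View pics/sc_z.png

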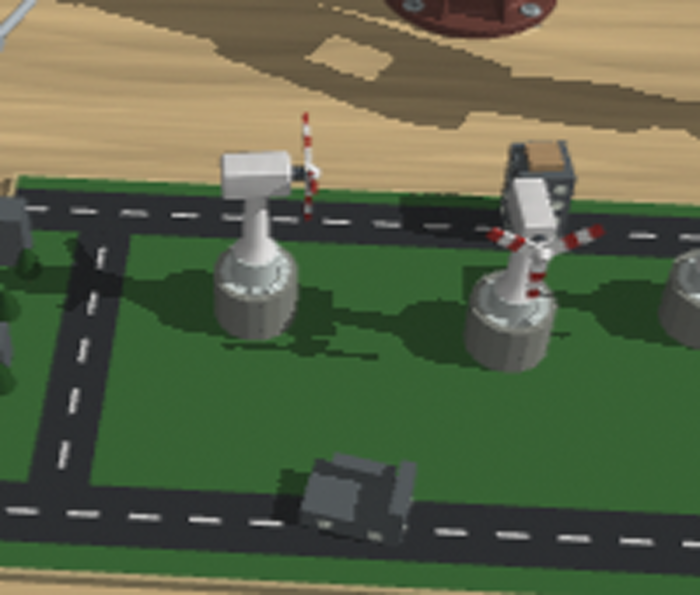

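View pics/tp_z.png

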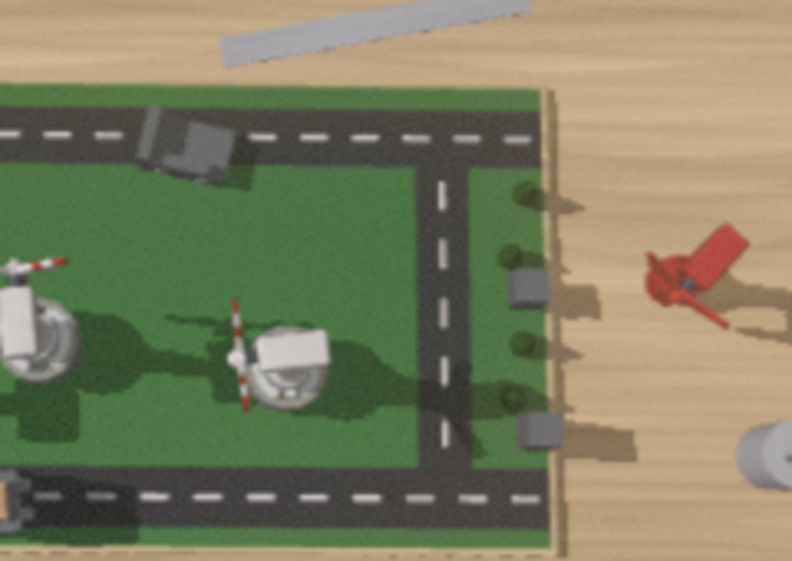

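The scene view shows the unlocked turbine at about (row 190, col 273), with its rotor pointing image-right (+y). The other two rotors face the camera (+x). The red lookalike is off the board. Next I'll measure.

```bash
cat > h.py <<'E'
import numpy as np, cv2
from scipy.spatial.transform import Rotation as R
from cell import readout, optics
def rot(q): return R.from_quat(np.r_[q[1:],q[0]]).as_matrix()
def cam(n,s=None):
    m=optics.camera_model(n);K=m['camera_matrix']
    if n=='wrist':
        s=s or readout.observe(); T=rot(s['eef_rot']);M=m['mount']
        return K,T@M[:3,:3],T@M[:3,3]+s['ee_pos']
    return K,rot(m['orientation']),np.array(m['eye'])
def proj(c,P):
    K,Rm,e=c;p=(np.atleast_2d(P)-e)@Rm;p=p@K.T;return p[:,:2]/p[:,2:]   # col,row
def ray(c,uv):
    K,Rm,e=c;d=Rm@np.linalg.solve(K,np.r_[uv,1.]);return e,d/np.linalg.norm(d)
def tri(rs):
    A=0;b=0
    for e,d in rs:
        Q=np.eye(3)-np.outer(d,d);A=A+Q;b=b+Q@e
    return np.linalg.solve(A,b)
def box(c,yaw,dz=0):
    a=np.array([[x,y,z] for x in(-28,28) for y in(-14,14) for z in(-15,15)],float)
    return a@R.from_euler('z',yaw).as_matrix().T+c
EDG=[(i,j) for i in range(8) for j in range(i+1,8) if bin(i^j).count('1')==1]
def overlay(im,c,P,yaw,crop,f,fn):
    r0,r1,c0,c1=crop
    a=cv2.resize(im[r0:r1,c0:c1,::-1].copy(),None,fx=f,fy=f,interpolation=2)
    q=lambda X:[tuple(int(round(v)) for v in ((u-[c0-.0,r0-.0]+.5)*f)) for u in proj(c,X)]
    pts=q(box(P,yaw))
    for i,j in EDG: cv2.line(a,pts[i],pts[j],(255,0,255),1)
    P=np.array(P)
    t=np.linspace(0,6.283,40)
    for h,r in((-113,36),):
        cv2.polylines(a,[np.array(q(P+np.c_[r*np.cos(t),r*np.sin(t),0*t+h]))],True,(0,255,255),1)
    k=q(np.array([P+43*np.array([np.cos(yaw),np.sin(yaw),0])]))[0];cv2.circle(a,k,3,(0,0,255),1)
    cv2.imwrite(fn,a)
E
python3 - <<'E'
from h import *
cs,ct=cam('scene'),cam('top')
P=tri([ray(cs,(273.1,189.7)),ray(ct,(298.5,226.5))]);print(P)
for n,q in(('top',(294,198)),): pass
# white mask fits: yaw from top nacelle edges
T=optics.camera('top');S=optics.camera('scene')
P2=P-[0,0,4]
overlay(T,ct,P2,np.pi/2,(190,270,250,340),8,'pics/ov_t.png')
overlay(S,cs,P2,np.pi/2,(160,250,230,320),6,'pics/ov_s.png')
print(proj(cs,P2),proj(ct,P2))
# other points
for h,uv in((93,(207,271)),):print('tower',(lambda e,d:e+d*((h-e[2])/d[2]))(*ray(ct,uv)))
print('ruin',(lambda e,d:e+d*((30-e[2])/d[2]))(*ray(ct,(266,163))))
E
```

```text
[ 525.44038651 -212.7883665   177.79132129]
[[273.08034268 190.72701039]] [[298.41120052 226.66958132]]
tower [407.8544851   39.06613877  93.        ]
ruin [ 736.43764448 -120.08775359   30.        ]
```

View pics/ov_t.png

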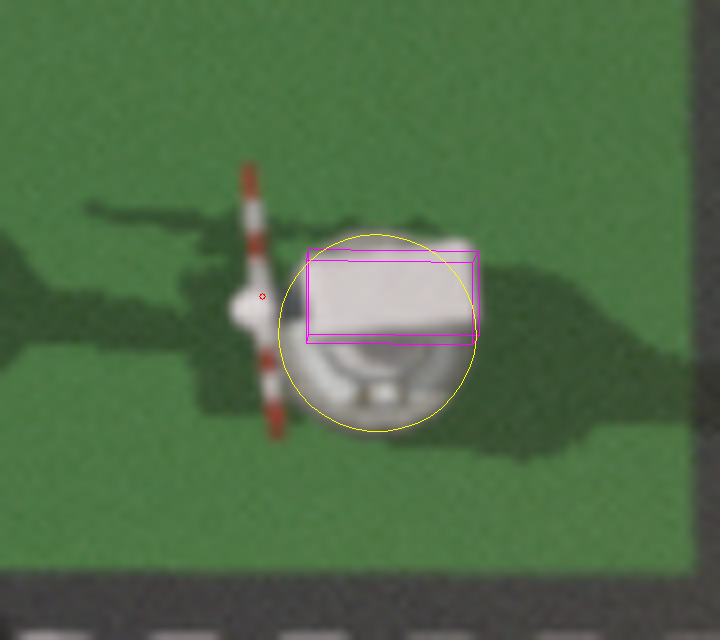

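View pics/ov_s.png

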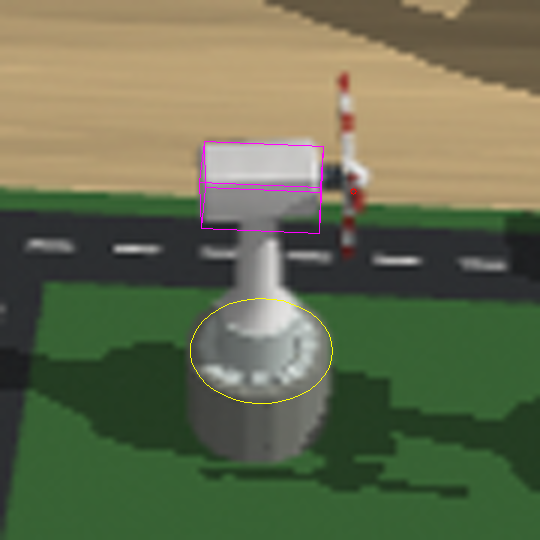

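```bash
python3 - <<'E'
from h import *
from scipy.optimize import least_squares
cs,ct=cam('scene'),cam('top')
f=lambda c:np.array(c,float)
# box idx: x(-28,28)*4 + y*2 + z ; at yaw~90: own x->+y, own y(+)-> -x
S={'1:BL':3}
sc=[(3,(205,141)),(7,(316,140)),(5,(322,187)),(1,(200,183)),(0,(205,218)),(4,(322,218))]
tp=[(5,(305,262)),(1,(472,240)),(3,(475,318)),(7,(308,335))]
def res(p):
    b=box(p[:3],p[3])
    a=proj(cs,b[[i for i,_ in sc]])-(f([u for _,u in sc])/6-.5+[230,160])
    t=proj(ct,b[[i for i,_ in tp]])-(f([u for _,u in tp])/8-.5+[250,190])
    return np.r_[a.ravel(),t.ravel()]
r=least_squares(res,[525,-213,174,1.6],loss='soft_l1',x_scale=[10,10,10,.1]);p=r.x
print(p,np.degrees(p[3]),np.round(r.fun.reshape(-1,2),1) if r.fun.size%2==0 else '')
overlay(optics.camera('top'),ct,p[:3],p[3],(190,270,250,340),8,'pics/ov_t2.png')
overlay(optics.camera('scene'),cs,p[:3],p[3],(160,250,230,320),6,'pics/ov_s2.png')
T=rot(readout.observe()['eef_rot']);print(T.round(3))
E
```

```text
[ 526.27476591 -212.21350684  177.42841997    1.65817379] 95.00635976729747 [[-0.5 -0.1]
 [ 0.9 -0.3]
 [ 0.3 -1.3]
 [ 0.5 -0.3]
 [-0.2  1.6]
 [ 0.1  1.3]
 [-0.2 -1.1]
 [ 0.2 -0.1]
 [ 0.8  0.8]
 [ 0.3  0.3]]
[[ 0.    -0.906  0.423]
 [ 0.     0.423  0.906]
 [-1.    -0.     0.   ]]
```

View pics/ov_t2.png

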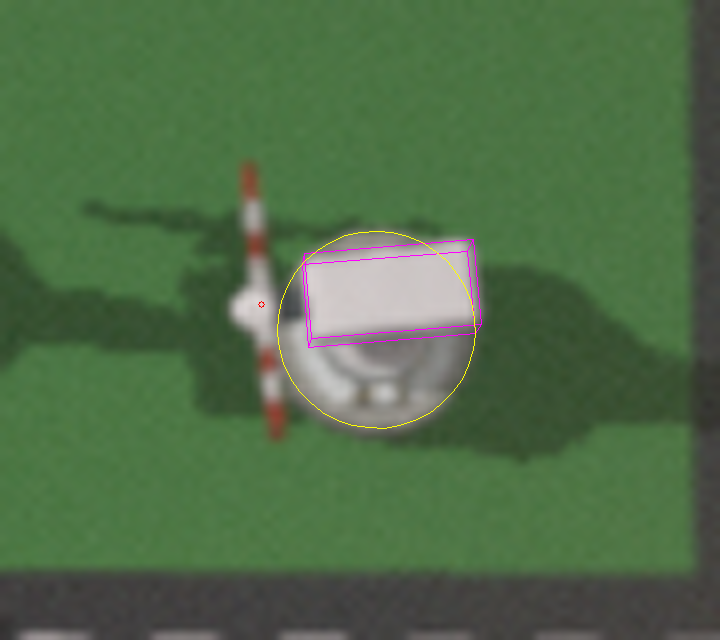

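View pics/ov_s2.png

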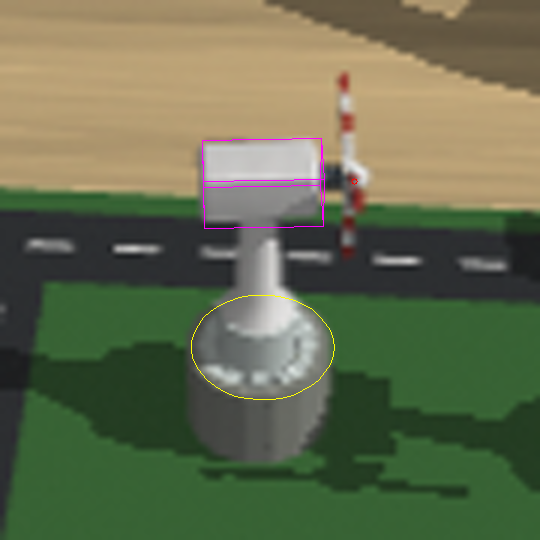

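Position fit gives the head at about (525, -213, 175) with yaw about 96°. That fits the socket circle, and the socket top comes out at about z 62. I'll move to a hover above it.

step_arm(xyz=[[-6,0,0],[-9,-4,-4],[-9,-56.6,-59.5],[-9,-56.6,-59.5],[-9,-56.6,-59.5],[-9,-56.6,-59.5],[-9,-56.6,-59.5],[-9,-56.6,-59.5],[-9,-56.6,-59.5],[-9,-56.6,-59.5]], turn=[[0,0,0],[0,0,0],[0.15,0,0],[0.3,0,0],[0.45,0,0],[0.6,0,0],[0.75,0,0],[0.9,0,0],[1.03,0,0],[1.03,0,0]], hand=[6,6,6,6,6,6,6,6,6,6])

```text
time: 2.2
ee_pos: [441.8, 38.2, 321.6]
eef_rot: [0.707, -0.036, 0.706, 0.037]
ft_force: [1.2, 1.1, -0.3]
gripper_width: 0.704
```

```bash
python3 - <<'E'
from h import *
s=readout.observe();T=rot(s['eef_rot']);print(s['time'],s['ee_pos'],T.round(3),s['joints'].round(2))
d=np.array([525,-213,300])-s['ee_pos'];print('tool cm',(T.T@d/10).round(2),'jaw yaw',np.degrees(np.arctan2(T[1,2],T[0,2])))
E
```

```text
2.2 [441.75715437  38.16701943 321.55539458] [[ 0.002 -0.103  0.995]
 [ 0.     0.995  0.103]
 [-1.    -0.     0.002]] [-0.07 -0.25  1.91  0.    1.48 -0.18]
tool cm [  2.17 -25.84   5.69] jaw yaw 5.914168139559711
```

step_arm(xyz=[[2,-25.8,5.7],[2,-25.8,5.7],[2,-25.8,5.7],[2,-25.8,5.7],[2,-25.8,5.7],[2,-25.8,5.7]], turn=[[0,0,0],[0,0,0],[0,0,0],[0,0,0],[0,0,0],[0,0,0]], hand=[6,6,6,6,6,6])

```text
time: 2.95
ee_pos: [524.9, -213.0, 301.2]
eef_rot: [0.706, -0.035, 0.706, 0.036]
ft_force: [-0.6, -0.2, -0.3]
gripper_width: 0.706
```

```bash
python3 - <<'E'
from h import *
s=readout.observe();T=rot(s['eef_rot']);print(s['time'],s['ee_pos'],T.round(3),s['joints'].round(2))
c=cam('wrist',s)
im=optics.camera('wrist')
cv2.imwrite('pics/w1.png',im[:,:,::-1])
P=np.array([525,-213,174.]);print(proj(c,P))
u,v=proj(c,P)[0]
overlay(im,c,P,np.radians(96),(0,420,0,560),1.4,'pics/ov_w1.png')
E
```

```text
2.95 [ 524.89583497 -213.03429317  301.21703391] [[ 0.001 -0.101  0.995]
 [ 0.001  0.995  0.101]
 [-1.     0.001  0.001]] [-0.51  0.04  1.68  0.    1.42 -0.61]
[[283.80897634 196.57422686]]
```

View pics/ov_w1.png

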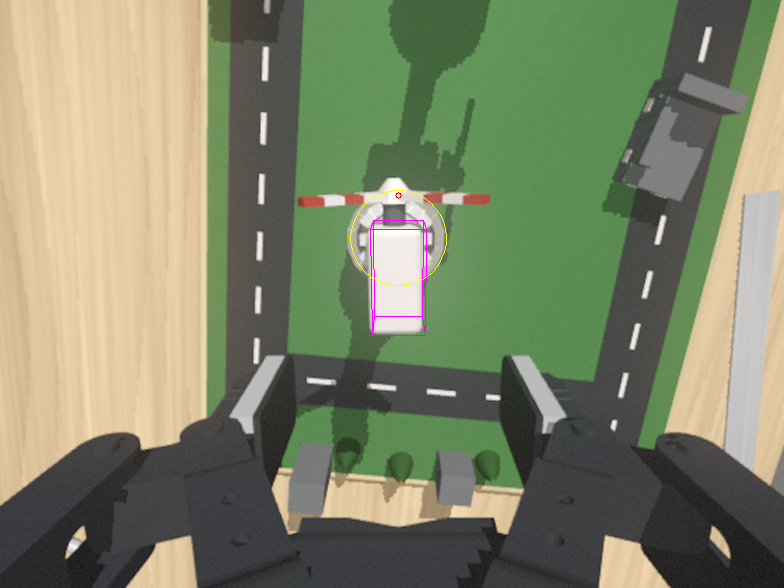

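The wrist overlay agrees to within 1–2 mm. I'll descend and grasp.

step_arm(xyz=[[6,0.1,-0.1],[11,0.1,-0.1],[14.5,0.1,-0.1],[14.5,0.1,-0.1],[14.5,0.1,-0.1],[14.5,0.1,-0.1],[14.5,0.1,-0.1],[14.5,0.1,-0.1]], turn=[[0,0,0],[-0.02,0,0],[-0.02,0,0],[-0.02,0,0],[-0.02,0,0],[-0.02,0,0],[-0.02,0,0],[-0.02,0,0]], hand=[6,6,6,6,2,2,2,2], grip_force=40)

```text
time: 4.0
ee_pos: [525.4, -211.3, 158.1]
eef_rot: [0.708, -0.043, 0.704, 0.043]
ft_force: [1.1, 0.3, 0.9]
gripper_width: 0.32
```

```bash
python3 - <<'E'
from h import *
s=readout.observe();T=rot(s['eef_rot']);print(s['time'],s['ee_pos'],T.round(3),s['ft_force'],s['ft_torque'],s['gripper_width']*85.4)
for n in ['wrist','scene']:
    im=optics.camera(n)
    if n=='scene': im=cv2.resize(im[130:260,200:400],None,fx=3.5,fy=3.5,interpolation=2)
    cv2.imwrite(f'pics/g_{n}.png',im[:,:,::-1])
E
```

```text
4.0 [ 525.43124729 -211.30376706  158.10368839] [[ 0.005 -0.122  0.992]
 [ 0.     0.992  0.122]
 [-1.    -0.001  0.005]] [1.11595386 0.26797383 0.92706847] [ 0.05795344 -0.52218297  0.03056191] 27.298457424021393
```

View pics/g_wrist.png

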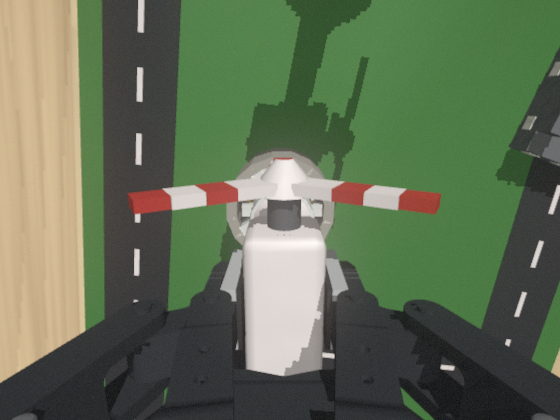

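View pics/g_scene.png

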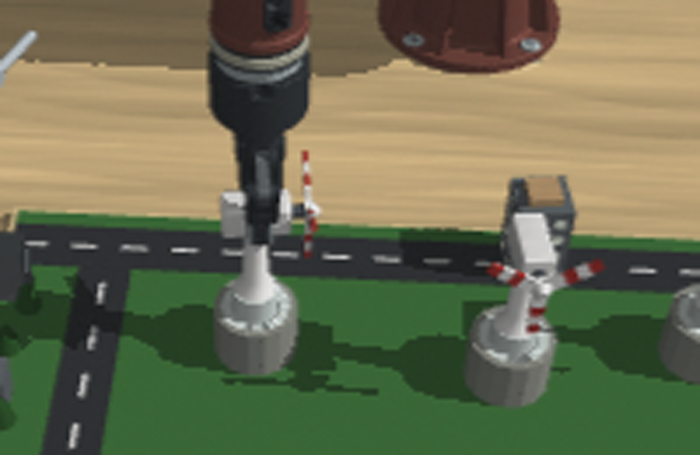

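It's gripped at 27 mm. Now I'll push down 18 mm.

step_arm(xyz=[[0.6,0,0],[1.2,0,0],[1.8,0,0],[1.8,0,0],[1.8,0,0]], turn=[[0,0,0],[0,0,0],[0,0,0],[0,0,0],[0,0,0]], hand=[2,2,2,2,2])

```text
time: 4.72
ee_pos: [525.1, -211.3, 139.6]
eef_rot: [0.707, -0.043, 0.704, 0.043]
ft_force: [0.5, -0.2, 3.3]
gripper_width: 0.317
```

```bash
python3 - <<'E'
from h import *
s=readout.observe();T=rot(s['eef_rot']);print(s['time'],s['ee_pos'],T.round(3),s['ft_force'],s['ft_torque'],s['gripper_width']*85.4)
im=optics.camera('wrist');cv2.imwrite('pics/p_w.png',im[:,:,::-1])
E
```

```text
4.725 [ 525.12730825 -211.33238555  139.60979285] [[ 0.004 -0.122  0.992]
 [ 0.     0.992  0.122]
 [-1.    -0.     0.004]] [ 0.50126604 -0.18548798  3.33745312] [ 0.05659086 -0.13817058 -0.06397952] 27.09922055818179
```

View pics/p_w.png

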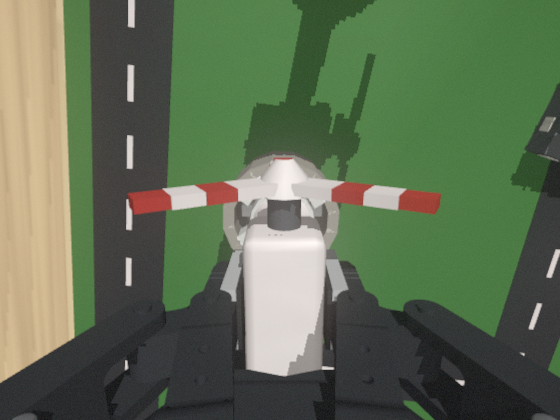

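It's down 18.5 mm with a spring force of about 3 N and no slip. Now I'll turn it clockwise.

step_arm(xyz=[[0,0,0],[0,0,0],[0,0,0],[0,0,0],[0,0,0],[0,0,0],[0,0,0]], turn=[[0.15,0,0],[0.3,0,0],[0.45,0,0],[0.6,0,0],[0.75,0,0],[0.9,0,0],[0.9,0,0]], hand=[2,2,2,2,2,2,2])

```text
time: 5.65
ee_pos: [525.6, -211.8, 140.2]
eef_rot: [0.656, 0.268, 0.653, -0.267]
ft_force: [1.2, -1.6, 2.9]
gripper_width: 0.324
```

```bash
python3 - <<'E'
from h import *
s=readout.observe();T=rot(s['eef_rot']);print(s['time'],s['ee_pos'],T.round(3),s['ft_force'],s['ft_torque'],s['gripper_width']*85.4,s['joints'].round(2),np.degrees(np.arctan2(T[1,2],T[0,2])))
im=optics.camera('wrist');cv2.imwrite('pics/t_w.png',im[:,:,::-1])
E
```

```text
5.65 [ 525.6411597  -211.76048777  140.21013145] [[ 0.005  0.7    0.714]
 [-0.001  0.714 -0.7  ]
 [-1.     0.003  0.004]] [ 1.20594533 -1.56122568  2.8685302 ] [-0.16026164 -0.41138032 -0.02364686] 27.703425702679993 [-0.51  0.19  1.83  0.    1.12  0.27] -44.422163838438145
```

View pics/t_w.png

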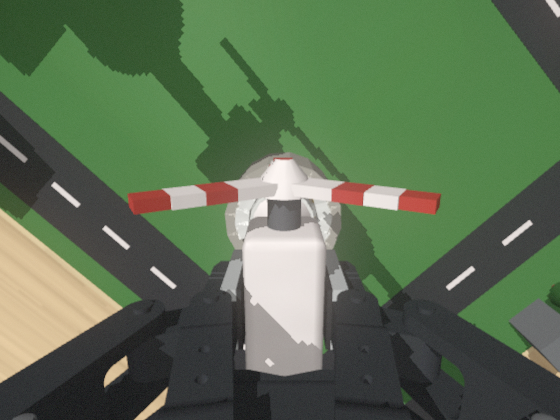

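step_arm(xyz=[[0.05,0,0],[0.05,0,0],[0.05,0,0],[0.05,0,0],[0.05,0,0],[0.05,0,0]], turn=[[0.15,0,0],[0.3,0,0],[0.45,0,0],[0.6,0,0],[0.67,0,0],[0.67,0,0]], hand=[2,2,2,2,2,2])

```text
time: 6.45
ee_pos: [525.7, -212.8, 140.0]
eef_rot: [0.533, 0.467, 0.529, -0.466]
ft_force: [1.0, -2.7, 2.8]
gripper_width: 0.321
```

```bash
python3 - <<'E'
from h import *
s=readout.observe();T=rot(s['eef_rot']);print(s['time'],s['ee_pos'],T.round(3),s['ft_force'],s['ft_torque'],s['gripper_width']*85.4,np.degrees(np.arctan2(T[1,2],T[0,2])))
a=[]
for n in ['wrist','scene']:
    im=optics.camera(n)
    if n=='scene': im=im[130:260,200:460]
    cv2.imwrite(f'pics/t2_{n}.png',cv2.resize(im,None,fx=1 if n=='wrist' else 3,fy=1 if n=='wrist' else 3)[:,:,::-1])
E
```

```text
6.45 [ 525.67171081 -212.84462064  139.98179736] [[ 0.005  0.992  0.129]
 [-0.003  0.129 -0.992]
 [-1.     0.005  0.004]] [ 1.01618805 -2.74143155  2.83505836] [-0.81935754 -0.18516996 -0.05654356] 27.445269890024424 -82.60654453434289
```

View pics/t2_wrist.png

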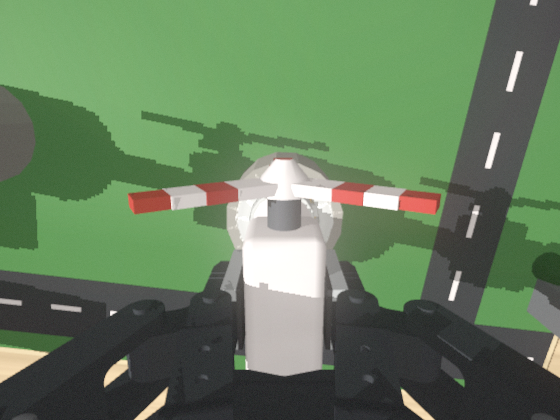

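View pics/t2_scene.png

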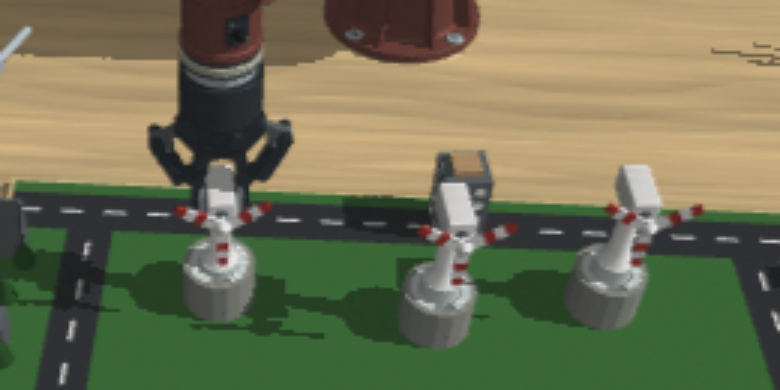

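It's turned 90°, now at about 7°, and no stop was hit. I'll ease it up most of the way, then release.

step_arm(xyz=[[-0.4,0,0],[-0.8,0,0],[-0.8,0,0],[-0.8,0,0],[-0.8,0,0],[-0.8,0,0],[-0.8,0,0]], turn=[[0,0,0],[0,0,0],[0,0,0],[0,0,0],[0,0,0],[0,0,0],[0,0,0]], hand=[2,2,2,6,6,6,6])

```text
time: 7.42
ee_pos: [525.3, -212.3, 147.5]
eef_rot: [0.533, 0.467, 0.529, -0.466]
ft_force: [-0.4, 0.0, -0.5]
gripper_width: 0.703
```

```bash
python3 - <<'E'
from h import *
s=readout.observe();T=rot(s['eef_rot']);print(s['time'],s['ee_pos'],s['ft_force'],s['gripper_width']*85.4)
for n in ['wrist']:
    im=optics.camera(n); cv2.imwrite(f'pics/r_{n}.png',im[:,:,::-1])
E
```

```text
7.425 [ 525.339487   -212.32391926  147.53911446] [-0.43351919  0.01261471 -0.50472272] 60.04447963196109
```

View pics/r_wrist.png

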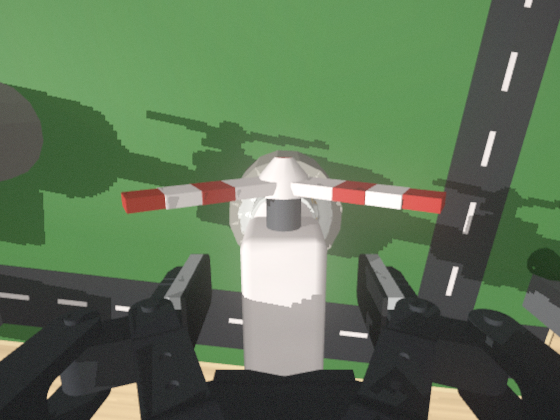

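Released cleanly. I'll retract straight up to the height of the earlier hover.

step_arm(xyz=[[-5,0,0],[-10,0,0],[-15.4,0,0],[-15.4,0,0],[-15.4,0,0]], turn=[[0,0,0],[0,0,0],[0,0,0],[0,0,0],[0,0,0]], hand=[6,6,6,6,6])

```text
time: 8.1
ee_pos: [524.4, -211.9, 301.4]
eef_rot: [0.533, 0.467, 0.529, -0.466]
ft_force: [0.3, 0.3, 0.0]
gripper_width: 0.702
```

```bash
python3 - <<'E'
from h import *
s=readout.observe();print(s['time'],s['ee_pos'],s['ft_force'])
w=optics.camera('wrist');c=cam('wrist',s)
P=np.array([525,-212.5,166.5])
overlay(w,c,P,np.radians(7),(0,420,0,560),1.4,'pics/f_w.png')
S=optics.camera('scene');overlay(S,cam('scene'),P,np.radians(7),(150,270,220,320),5,'pics/f_s.png')
cv2.imwrite('pics/f_s2.png',cv2.resize(S[140:320,180:440],None,fx=3,fy=3)[:,:,::-1])
E
```

```text
8.1 [ 524.44325622 -211.92832202  301.35512586] [0.28761788 0.33693841 0.03292099]
```

View pics/f_w.png

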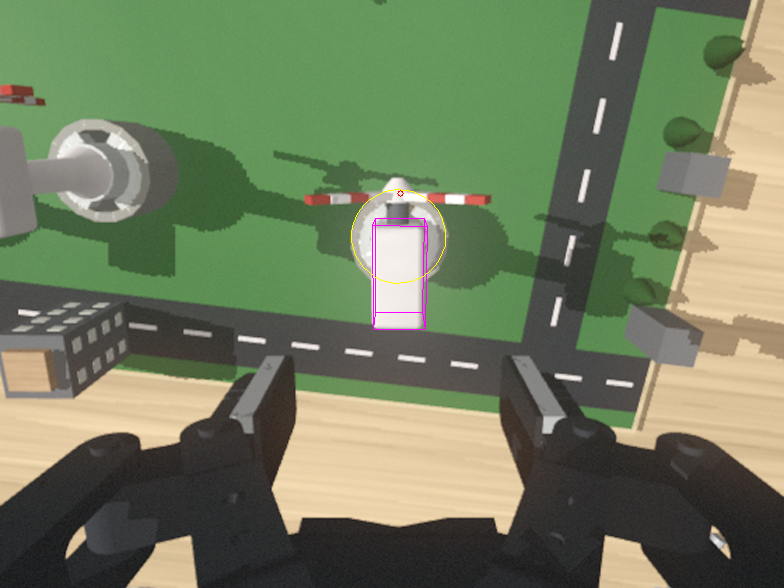

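View pics/f_s.png

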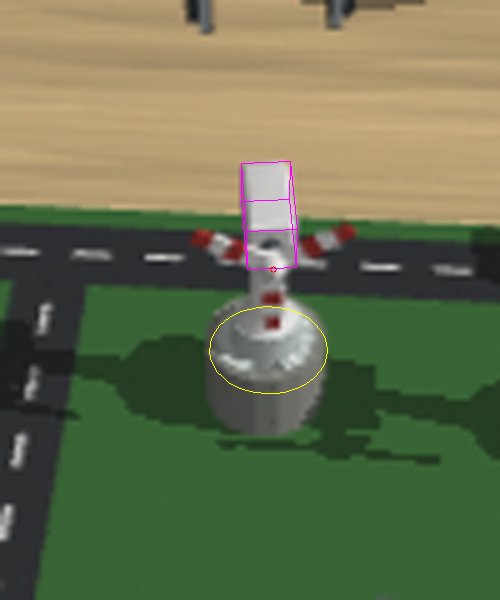

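View pics/f_s2.png

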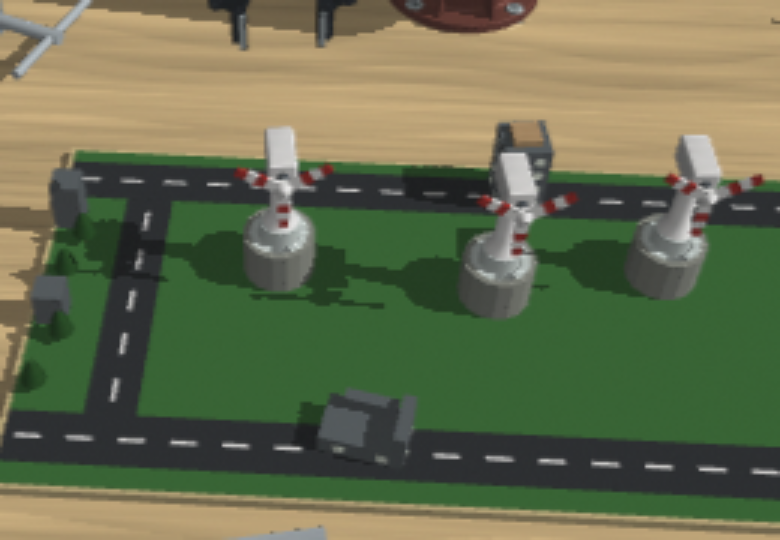

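```bash
python3 - <<'E'
from h import *
s=readout.observe()
b=optics.camera('wrist')[:,:,::-1].copy(); cv2.imwrite('pics/w2.png',b); a=cv2.imread('pics/w1.png')
ext=[]
for im in(a,b):
    i=im.astype(float);red=np.clip(i[:,:,2]-np.maximum(i[:,:,0],i[:,:,1])-25,0,None);r=red[125:155,190:380].sum(0)
    n=np.arange(190,380);L=n<240;G=n>310
    l=np.where((r>0.35*r.max()))[0]+190; print(l[0],l[-1]); ext.append(l[-1]-l[0]+1)
    # blade outer segment centroids
    print([ (r[m]*n[m]).sum()/r[m].sum() for m in (n<245,n>320)])
    e=[(r[m]*n[m]).sum()/r[m].sum() for m in (n<245,n>320)]; ext.append(e[1]-e[0])
print(ext, s['ft_force'])
d0=442-(174.5+24)
for k in(0,1): print('drop', d0*(ext[k]/ext[k+2]-1))
E
```

```text
214 348
[np.float64(222.48172189955585), np.float64(339.67435802009675)]
218 348
[np.float64(225.9826931194597), np.float64(341.2840970350404)]
[np.int64(135), np.float64(117.1926361205409), np.int64(131), np.float64(115.30140391558072)] [ 0.53309802  0.19429739 -1.31893381]
drop 7.4351145038168065
drop 3.99401070818684
```

```bash
python3 - <<'E'
from cell import order
print(order.sign_off())
E
```

```text
the job is handed in; nothing more can be done
None
```

I handed in the job with the unlocked turbine turned to face the same way as the other two. I believe it is locked, though the last height check was not decisive.

**What I did**
- I gripped the turbine's head at 40 N and pushed it down 18.5 mm, against about 3 N of spring force.
- Held down, I turned it 90° clockwise; the rotor direction went from about 97° to about 7°. It did not slip in the grip or touch the stop.
- I eased it up 7.5 mm, opened the fingers and backed straight up to 300 mm. The job finished at about 8 s, and forces stayed at a few newtons in every reading I took.

**Last checks**
- **Turbine:** The wrist and scene pictures show the rotor facing the same way as the other two. The head fits a model drawn at the locked height.
- **Bystanders:** The tower block and ruin appear where they were, judged by eye. The red lookalike was never approached; it is outside the last pictures.
- **Height check:** I measured how far the head had dropped from its first height by the blade span in the wrist pictures. Two ways of measuring gave 7.4 mm and 4.0 mm, against the 8 mm expected. That was too coarse to confirm the exact height. The lugs clear only at 14 mm down, so either figure fits it having risen back toward its seat.

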